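Bed the heat sink and push the power module under the inspection lamp

ROBOT

A 6-joint arm with a two-finger parallel gripper is mounted at the origin on the work surface. World frame = base frame: x ahead of the robot, y to its left, z up, the work surface at z = 0. Lengths are in m, angles in rad, forces in N, time in s.
With the tool pointing down it reaches from about 0.15 to 0.775 m from the base axis. Payload 6.1 kg.
Tool frame: the origin (TCP) lies midway between the tips of the shut fingers; the grasp point (between the pads) lies 19 mm behind it; z points along the fingers, y is the line along which they close (so a half turn about z gives the same grasp; the last joint's range is limited). The gripper opens to 85 mm and grips with 20 to 120 N. Pads are 22 mm wide; open, the fingers measure 114 mm over their backs; the gripper's body (76 mm by 85 mm) begins 54 mm behind the grasp point. The pads swing forward as they close: fully open they stand 13 mm farther back than shut.
Start: joints at [-1.265, 0.126, -0.04, 1.405, 0, 1.571], TCP at [0.158, -0.501, 0.206] pointing down, gripper open.
Joint ranges: [-2.72, 2.72], [-0.95, 1.95], [-1.27, 1.35], [-1.78, 2.02], [-1.46, 1.47], [-3.14, 3.14]. Speed limits (rad/s): [2.39, 2.39, 3.01, 3.14, 3.14, 3.14].

INTERFACE

Orientations are given as a rotation vector (axis times angle).
In Python, from plant import manip, eyes gives the robot as it stands.
- The arm moves only by the shell command python3 -m jog 'ROWS'. ROWS is JSON, a list of rows, each a list of 7 numbers: the turn, a rotation vector about the world's x, y, z in rad, then the shift along the world's x, y, z in cm, then the closure, from -1 (fully open) to 1 (shut). A call has exactly 10 rows; each row is the pose to reach, as a shift and turn from the pose commanded when the call began; what a row does not reach only later rows make up. A row lasts 1/8 s, in which the tool goes at most 62.5 mm and 10.7 degrees, less where a joint would pass 70% of its speed; a pose out of reach is approached as far as the arm can. A call with a gripper value outside its range is refused whole. The fingers move at their own pace and stop on an object; the grip force is fixed at half the most. Time passes only in rows, so rows that repeat a pose let the fingers close, or fill a call up. It gives the time, the measured TCP pose, the force, the opening and the grip force at its end, in the units of the state.
- manip.get_state(): the state, without advancing time (a new reading comes with each control period).
- eyes.camera(name): name is "side" or "top" or "wrist"; returns a dict with "img" (480x640x3 uint8, red, green, blue), "mtx" (3x3 intrinsics, pixels), "dist_coeffs" ([k1, k2, p1, p2, k3] as OpenCV has them; the pictures are not rectified), "rvec" (rotation vector, rad) and "tvec" (3), from world to camera coordinates, as OpenCV has them; the wrist camera has in their place "mount" (4x4, takes a point from camera to tool coordinates, whose origin is the TCP and whose axes are the flange's). Camera axes: x right, y down, z forward; pixel columns grow to the right and rows downward; lengths in m; the calibration is good to about 2 mm. A picture is of the moment at which its call begins: read the wrist's pose just before it. There is no depth.
- manip.close_job(): hands the job in; it is judged then, once.
Trained networks look in a picture, given as the dict that the camera call returned (one of the last four; its "shot" number tells which), for a name from the list of things; names that differ only in an ending like _2 or _b are one class to them, and where a whole thing is asked for, a point or a joint stands for the part that bears it (a point fixed in the world has none). Each returns a list of dicts, best first, with "confidence" (0 to 1); they miss things now and then, are a little off and sometimes report something else, mostly with a low value. They report only what shows in the picture. A call takes as long as a camera call.
- eyes.search_frame(picture, query): "location" ([x, y, z] in m, in world coordinates, good to about 4 mm: the middle of the surface that is visible of it).
The state is a dict: "time_s": time; "joint_pos": joint angles; "qvel": joint speeds; "effort": joint torques, N m; "eef_pos": TCP position; "tcp_rot": TCP orientation; "force": force on the tool from outside, world axes, zero at the start; "ft_torque": the same for the moment, N m; "grip_width": opening from 0.0 (shut) to 1.0 (fully open); "grip_force": force on a finger pad.
Only numpy, scipy, OpenCV 4.12 (cv2) and the standard library are available. Lean on these libraries where they do the work, as an engineer would, in place of code of your own. Each camera call takes 0.05 s, during which the arm holds its last target. There are 200 camera calls.

TASK

Lift the heat sink out of its open nest and set it gently into the bed on top of the flat steel power module, let go of it, and then push the module, with the heat sink lying in its bed, across the bench under the inspection lamp until it stands squarely within the four corner marks. Slide the module, do not lift or tip it; do not bump the lamp, and leave all the other things on the bench where they are.

Things in the scene. Friction and masses are not known exactly. Their poses are not given: they have to be found in the camera images.
- module: Power module: loose flat bare-steel case, too wide to grip, 0.7 kg, 110 mm (x) by 130 mm (y), 36 mm high, in front of the robot, turned up to 17 deg. Origin: centre of the underside, z up. On top is a bed 70 mm (x) by 100 mm (y), floor 36 mm above the bench, framed by lips 10 mm wide whose tops are 44 mm above the bench.
- heatsink: Aluminium heat sink, 0.16 kg, lying in the nest. Base 60 mm (x) by 90 mm (y), 8 mm thick; an upright web 10 mm thick (x), 80 mm long (y) rises along its middle to 50 mm above the underside: grip this. Low fins 13 to 29 mm either side of the middle reach 14 mm. Origin: centre of the underside, z up. In the module's bed its long side lies along the module's long side (either way round).
- nest: Nest: fixed grey block, 100 mm (x) by 130 mm (y) by 22 mm high, with an open cavity 64 mm (x) by 94 mm (y) and 14 mm deep (floor 8 mm above the bench). Origin: centre of the underside; z up.
- lamp: Inspection lamp: fixed bridge over the marked spot, left or right of the nest. Origin: centre of the spot, on the bench; x is the way in, y across. Four flat black corner marks frame 130 mm (x) by 150 mm (y): the module stands inside with 10 mm to spare all round, its 130 mm side across. Legs: x -60 to -20 mm, y 96 to 114 mm on both sides; feet x -75 to -5, y 95 to 115, 4 mm high.
- lamp_bar (a point): Middle of the underside of the lamp's light bar, 125 mm above the bench; axes as the lamp's. The bar is 70 mm deep (x from -75 to -5 mm from the spot's centre, over the robot-side half of the spot), 230 mm wide (y), 24 mm thick (27 mm with ribs).
- spray: Bystander: upright spray can, 52 mm diameter, 150 mm high, between lamp and nest. Origin: centre of its underside.
- jar: Bystander: upright amber jar, 50 mm diameter, 70 mm high. Origin: centre of its underside.
- flux: Bystander: upright white bottle, 44 mm diameter, 110 mm high. Origin: centre of its underside.
- spool: Bystander: solder spool standing on end, 60 mm diameter, 46 mm high, at the back. Origin: centre of its underside.
- meter: Bystander: black multimeter lying flat, 150 mm (x) by 75 mm (y), 32 mm high (dial to 38 mm). Origin: centre of its underside.
- driver: Bystander: screwdriver lying on the bench at the left, 170 mm long along its x (handle at -x), about 30 mm high. Origin: about the middle of its underside.
- mug: Bystander: white mug, 76 mm diameter, 90 mm high, handle at its +y side. Origin: centre of its underside.

How it is judged:
By the outcome, as a careful person would: the job done as asked, in the order asked, and still so for the second after the job is handed in, with the robot touching nothing.
It also fails if it takes over 72 s, if anything falls off the work surface, if the arm or the gripper's body presses on something with over 40 N, if the wrist force passes 120 N, or if a joint passes its speed limit or range.

## Working session

There is one attempt and no reset: what is moved stays moved. The work goes in short steps, Python scripts to look and compute and a shell command to move; the robot and the scene stay as the last step left them, time stands still between calls to the robot, and variables do not carry over. Pictures are saved under pics/ and viewed, at most 10 in all, crops included, and the job is handed in when it is done.

```bash
mkdir -p pics; python3 - <<'E'
from plant import manip, eyes
import cv2,numpy as np
s=manip.get_state();print({k:np.round(v,3).tolist() for k,v in s.items()})
for n in ("top","side"):
    p=eyes.camera(n);cv2.imwrite(f"pics/{n}0.png",p["img"][:,:,::-1])
    print(n,p["mtx"],p["dist_coeffs"],p["rvec"],p["tvec"])
    for q in ["module","heatsink","nest","lamp","lamp_bar","spray","jar","flux","spool","meter","driver","mug"]:
        for r in eyes.search_frame(p,q)[:2]: print(q,np.round(r["location"],3),round(r["confidence"],2))
E
```

```text
{'time_s': 0.0, 'joint_pos': [-1.265, 0.126, -0.041, 1.405, 0.0, 1.571], 'qvel': [0.001, -0.001, 0.001, 0.002, -0.002, -0.001], 'effort': [-0.002, -43.591, 35.293, 0.017, -0.0, -0.0], 'eef_pos': [0.158, -0.5, 0.205], 'tcp_rot': [-3.103, -0.478, 0.0], 'force': [-0.747, 0.66, -0.519], 'ft_torque': [0.018, -0.03, -0.026], 'grip_force': 0.0, 'grip_width': 1.0}
top [[478.76113202   0.         330.03902972]
 [  0.         478.76113202 239.15720105]
 [  0.           0.           1.        ]] [0.04272706 0.         0.         0.         0.        ] [ 2.14312131 -2.12602503  0.17259497] [0.00455896 0.56868115 1.189633  ]
module [0.461 0.046 0.034] 0.69
module [ 0.514 -0.364  0.07 ] 0.62
heatsink [ 0.672 -0.211  0.019] 0.84
nest [ 0.666 -0.208  0.025] 0.77
lamp [0.619 0.196 0.148] 0.74
lamp [0.347 0.425 0.021] 0.74
lamp_bar [0.615 0.191 0.148] 0.79
spray [ 0.654 -0.004  0.15 ] 0.91
jar [ 0.512 -0.364  0.072] 0.6
flux [0.524 0.357 0.073] 0.71
flux [ 0.795 -0.143  0.043] 0.6
spool [0.791 0.036 0.044] 0.91
meter [ 0.341 -0.403  0.031] 0.8
driver [0.35  0.427 0.021] 0.88
mug [ 0.798 -0.139  0.041] 0.79
side [[581.85227526   0.         321.51875099]
 [  0.         581.85227526 246.21995805]
 [  0.           0.           1.        ]] [0.03269968 0.         0.         0.         0.        ] [ 1.0543224   2.27133007 -1.19240095] [ 0.39499356 -0.16257764  2.02212649]
module [0.443 0.044 0.033] 0.82
nest [ 0.675 -0.155  0.018] 0.88
lamp [0.636 0.216 0.147] 0.83
lamp_bar [0.644 0.215 0.146] 0.86
spray [ 0.673 -0.155  0.019] 0.7
spray [0.692 0.015 0.092] 0.58
jar [ 0.533 -0.356  0.046] 0.6
flux [0.542 0.371 0.057] 0.96
flux [0.638 0.215 0.146] 0.49
spool [0.803 0.047 0.045] 0.95
meter [ 0.36  -0.394  0.029] 0.69
meter [ 0.8   -0.12   0.059] 0.27
driver [0.36 0.43 0.02] 0.57
mug [ 0.799 -0.12   0.061] 0.74
```

View pics/top0.png

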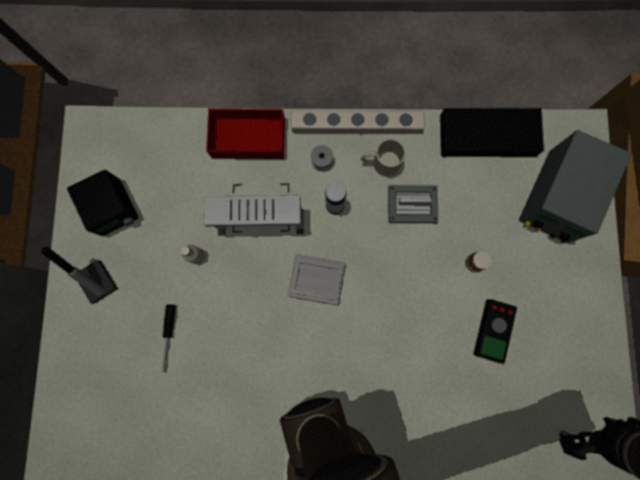

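View pics/side0.png

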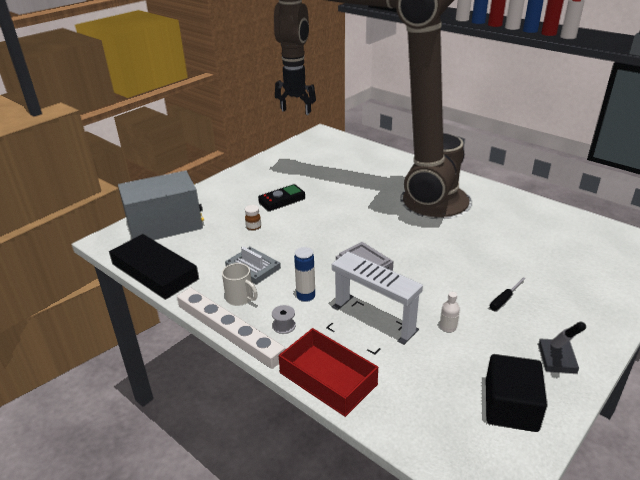

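The top view shows the module at (317,280), the nest with the heat sink at (413,204), the lamp bar at (252,210), and the far marks at (237,186) and (288,186). The spray can is at (336,198). I'll zoom in for the corner pixels.

```bash
python3 - <<'E'
import cv2
im=cv2.imread("pics/top0.png")[175:310,195:445]
im=cv2.convertScaleAbs(cv2.resize(im,None,fx=3.2,fy=3.2,interpolation=cv2.INTER_CUBIC),alpha=1.5)
cv2.imwrite("pics/crop0.png",im)
E
cat > h.py <<'E'
from plant import manip, eyes
import cv2,numpy as np
from scipy.spatial.transform import Rotation as R
def back(p,uv,z):
    "pixels -> world points at height z"
    Rm=cv2.Rodrigues(np.array(p["rvec"],float))[0];t=np.array(p["tvec"],float)
    uv=np.array(uv,float).reshape(-1,1,2)
    n=cv2.undistortPoints(uv,p["mtx"],p["dist_coeffs"]).reshape(-1,2)
    d=np.c_[n,np.ones(len(n))]@Rm; c=-Rm.T@t
    return c+d*((z-c[2])/d[:,2])[:,None]
def wrist():
    s=manip.get_state();p=eyes.camera("wrist")
    M=np.eye(4);M[:3,:3]=R.from_rotvec(s["tcp_rot"]).as_matrix();M[:3,3]=s["eef_pos"]
    C=np.linalg.inv(M@np.array(p["mount"]))
    p=dict(p);p["rvec"]=cv2.Rodrigues(C[:3,:3])[0].ravel();p["tvec"]=C[:3,3]
    return p
E
python3 -c "
from h import *
p=eyes.camera('wrist');print(np.round(p['mount'],3),p['mtx'])"
```

```text
[[-0.    -0.947 -0.322  0.083]
 [ 1.    -0.    -0.     0.   ]
 [-0.    -0.322  0.947 -0.168]
 [ 0.     0.     0.     1.   ]] [[357.21409895   0.         320.78621228]
 [  0.         357.21409895 235.39154098]
 [  0.           0.           1.        ]]
```

View pics/crop0.png

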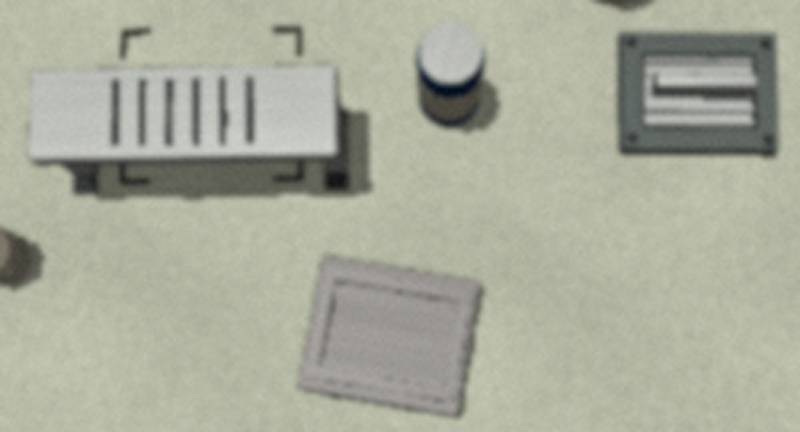

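The crop shows the marks' outer corners at (122,30), (302,30), (302,182) and (122,182). The nest corners are at (620,34) to (775,154), and the module's top corners are at (325,255), (482,283), (460,415) and (300,388). The web runs along the nest's y near crop row 75.

```bash
python3 - <<'E'
from h import *
p=eyes.camera("top")
f=lambda a:(np.array(a,float)+.5)/3.2-.5+[195,175]
def rep(n,a,z):
    w=back(p,f(a),z)[:,:2]; c=w.mean(0); 
    e=[w[1]-w[0],w[2]-w[1],w[3]-w[2],w[0]-w[3]]
    print(n,np.round(w,4).tolist(),"c",c.round(4),"len",np.round([np.linalg.norm(v) for v in e],3),"ang of y axis deg",[round(float(np.degrees(np.arctan2(v[1],v[0]))),1) for v in e])
rep("marks",[(122,30),(302,30),(302,182),(122,182)],0)
rep("nest",[(619,33),(776,33),(776,155),(619,155)],.022)
rep("module",[(323,254),(482,282),(461,416),(299,389)],.044)
rep("bar",[(32,66),(338,68),(335,159),(29,161)],.149)
print("web",back(p,f([(653,75),(755,75)]),.057))
E
```

```text
marks [[0.7267, 0.2759], [0.7281, 0.1225], [0.5963, 0.1197], [0.5951, 0.2706]] c [0.6616 0.1972] len [0.153 0.132 0.151 0.132] ang of y axis deg [-89.5, -178.8, 90.5, 2.3]
nest [[0.7212, -0.1453], [0.722, -0.2763], [0.618, -0.2735], [0.617, -0.1441]] c [ 0.6696 -0.2098] len [0.131 0.104 0.129 0.104] ang of y axis deg [-89.7, 178.5, 90.4, -0.6]
module [[0.5296, 0.0975], [0.5079, -0.0305], [0.4014, -0.0142], [0.4216, 0.1143]] c [0.4651 0.0418] len [0.13  0.108 0.13  0.109] ang of y axis deg [-99.6, 171.3, 81.1, -8.8]
bar [[0.6559, 0.31], [0.6564, 0.0811], [0.5868, 0.082], [0.5835, 0.3087]] c [0.6206 0.1955] len [0.229 0.07  0.227 0.072] ang of y axis deg [-89.9, 179.2, 90.9, 1.1]
web [[ 0.67628591 -0.16817555  0.057     ]
 [ 0.67680713 -0.25055147  0.057     ]]
```

```bash
python3 -m jog '[[0,0,0.12,5,3,0,-1],[0,0,0.25,10,6,0,-1],[0,0,0.38,16,9,0,-1],[0,0,0.51,22,12,0,-1],[0,0,0.64,28,15.5,0,-1],[0,0,0.77,34,19,0,-1],[0,0,0.9,39,22,-1,-1],[0,0,1.03,44,25,-2,-1],[0,0,1.16,48.5,27.5,-3,-1],[0,0,1.265,51.8,29.1,-4.5,-1]]'
python3 -m jog '[[0,0,0,0,0,0,-1],[0,0,0,0,0,0,-1],[0,0,0,0,0,0,-1],[0,0,0,0,0,0,-1],[0,0,0,0,0,0,-1],[0,0,0,0,0,0,-1],[0,0,0,0,0,0,-1],[0,0,0,0,0,0,-1],[0,0,0,0,0,0,-1],[0,0,0,0,0,0,-1]]'
python3 - <<'E'
from h import *
p=wrist();cv2.imwrite("pics/w0.png",p["img"][:,:,::-1])
s=manip.get_state();print(s["time_s"],s["eef_pos"],s["tcp_rot"],s["joint_pos"],s["force"])
E
```

```text
time_s: 2.65
eef_pos: [0.6784, -0.2077, 0.1602]
tcp_rot: [2.215, 2.227, 0.001]
force: [0.6, -1.0, 0.7]
grip_width: 0.999
grip_force: 0.0
time_s: 3.9
eef_pos: [0.6761, -0.2096, 0.1607]
tcp_rot: [-2.221, -2.221, 0.0]
force: [-0.1, 0.5, 0.5]
grip_width: 1.002
grip_force: 0.0
3.95 [ 0.67607983 -0.20956711  0.16063817] [-2.22131257e+00 -2.22150398e+00  1.00549590e-04] [-3.00566095e-01  4.89780417e-01  3.53129419e-01  1.43421669e+00
 -3.47615899e-05  1.27014407e+00] [-0.40287202  0.51659963  0.35600564]
```

View pics/w0.png

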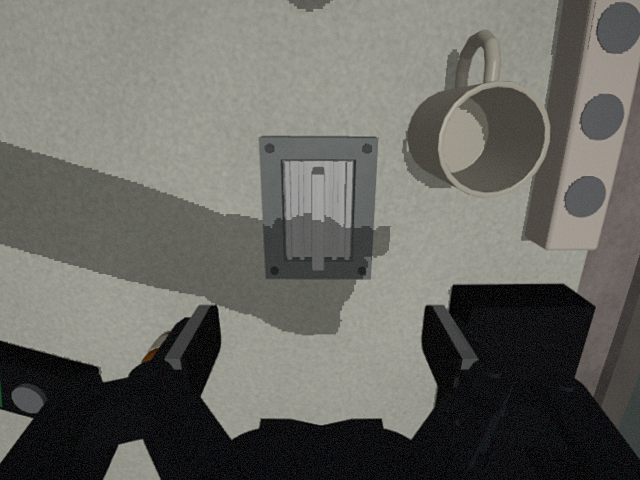

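The wrist view shows the nest corners at (260,137), (378,137), (371,279) and (266,279). The web top runs from (318,168) to (318,269) and is about 12 px wide.

```bash
python3 - <<'E'
from h import *
p=wrist()
w=back(p,[(260,137),(378,137),(371,279),(266,279)],.022);print(w.round(4),w.mean(0))
print(back(p,[(312,168),(324,168),(324,269),(312,269)],.058).round(4))
E
```

```text
[[ 0.6261 -0.1444  0.022 ]
 [ 0.7243 -0.1445  0.022 ]
 [ 0.7242 -0.2747  0.022 ]
 [ 0.6247 -0.2746  0.022 ]] [ 0.67482364 -0.20955943  0.022     ]
[[ 0.67   -0.1652  0.058 ]
 [ 0.6791 -0.1652  0.058 ]
 [ 0.6793 -0.2481  0.058 ]
 [ 0.6693 -0.2481  0.058 ]]
```

```bash
python3 -m jog '[[0,0,0,-0.15,0.3,-3,-1],[0,0,0,-0.15,0.3,-6,-1],[0,0,0,-0.15,0.3,-9,-1],[0,0,0,-0.15,0.3,-11,-1],[0,0,0,-0.15,0.3,-12.5,-1],[0,0,0,-0.15,0.3,-13,-1],[0,0,0,-0.15,0.3,-13,-1],[0,0,0,-0.15,0.3,-13,1],[0,0,0,-0.15,0.3,-13,1],[0,0,0,-0.15,0.3,-13,1]]'
python3 -m jog '[[0,0,0,0,0,0,1],[0,0,0,0,0,0,1],[0,0,0,0,0,0,1],[0,0,0,0,0,0,1],[0,0,0,0,0,0,1],[0,0,0,0,0,0.5,1],[0,0,0,0,0,1.5,1],[0,0,0,0,0,3,1],[0,0,0,0,0,4,1],[0,0,0,0,0,5,1]]'
```

```text
time_s: 5.25
eef_pos: [0.6748, -0.2067, 0.0312]
tcp_rot: [2.221, 2.221, 0.001]
force: [0.5, -0.5, 0.4]
grip_width: 0.376
grip_force: 0.0
time_s: 6.5
eef_pos: [0.6748, -0.2067, 0.0818]
tcp_rot: [2.221, 2.221, 0.001]
force: [0.6, -0.2, -1.7]
grip_width: 0.073
grip_force: 58.7
```

```bash
python3 -m jog '[[0,0,0,0,0,3,1],[0,0,0,-1,0.5,6,1],[0,0,-0.02,-4,2,9,1],[0,0,-0.05,-8,4.5,11,1],[0,0,-0.08,-12,7.5,12,1],[0,0,-0.11,-16,10.5,13,1],[0,0,-0.14,-19,12.5,13,1],[0,0,-0.16,-20.5,13.5,13,1],[0,0,-0.16,-21,13.5,13,1],[0,0,-0.16,-21,13.5,13,1]]'
python3 - <<'E'
from h import *
p=wrist();p=wrist();cv2.imwrite("pics/w1.png",p["img"][:,:,::-1])
s=manip.get_state();print(s["time_s"],s["eef_pos"],s["tcp_rot"],s["force"])
E
```

```text
time_s: 7.75
eef_pos: [0.4651, -0.0721, 0.2107]
tcp_rot: [2.392, 2.036, 0.0]
force: [1.2, 0.2, -1.2]
grip_width: 0.075
grip_force: 58.8
7.85 [ 0.46536    -0.07220157  0.21036606] [-2.39229525e+00 -2.03612565e+00  3.99553961e-04] [-0.37746025 -0.00758902 -1.92059323]
```

View pics/w1.png

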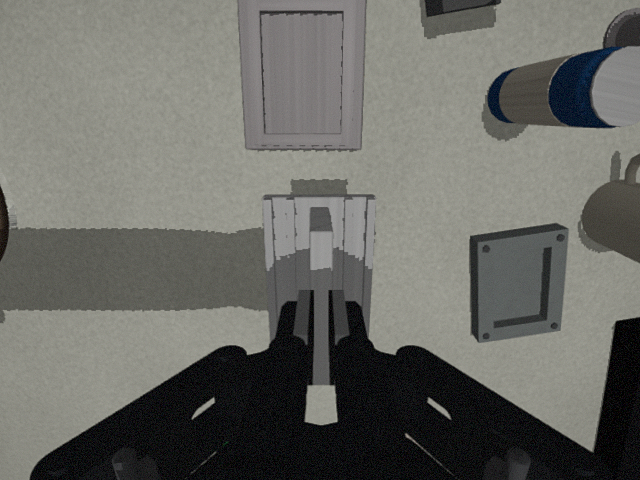

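The module shows ahead, with its bed corners at (260,11), (343,11), (342,134) and (264,134) and its near top corners at (248,148) and (360,149). The heat sink hangs straight in the fingers.

```bash
python3 - <<'E'
from h import *
p=wrist()
w=back(p,[(260,11),(343,11),(342,134),(264,134)],.042)
print(w.round(4),w.mean(0),np.linalg.norm(w[1]-w[0]),np.linalg.norm(w[2]-w[1]))
w2=back(p,[(248,148),(361,149)],.044);print(w2.round(4))
for a in (w[0]-w[3],w[1]-w[2]): print(np.degrees(np.arctan2(-a[0],a[1])))
for a in (w[1]-w[0],w[2]-w[3],w2[1]-w2[0]): print(np.degrees(np.arctan2(a[1],a[0])),np.linalg.norm(a))
# edge midpoint + 65mm
yaw=np.radians(-9.);m=w2.mean(0)[:2]+.065*np.array([-np.sin(yaw),np.cos(yaw)]);print(m)
print(back(p,[(263,197),(375,197)],.1957),back(p,[(310,208),(332,208)],.2377))
print(manip.get_state()["tcp_rot"],manip.get_state()["eef_pos"])
E
```

```text
[[ 0.4425  0.1002  0.042 ]
 [ 0.5109  0.0888  0.042 ]
 [ 0.4956 -0.0102  0.042 ]
 [ 0.4255  0.0013  0.042 ]] [0.46860604 0.04499894 0.042     ] 0.06928546024586354 0.10022933369501293
[[ 0.4087 -0.0085  0.044 ]
 [ 0.5108 -0.0261  0.044 ]]
-9.78224891282282
-8.778229126362332
-9.414817752198257 0.06928546024586354
-9.31094391215271 0.07104271300969701
-9.792552635689828 0.10356450235241069
[0.46990568 0.04693549]
[[ 0.44281953 -0.02599106  0.1957    ]
 [ 0.50045921 -0.03536438  0.1957    ]] [[ 0.46899846 -0.02531821  0.2377    ]
 [ 0.47778979 -0.02674748  0.2377    ]]
[-2.39216338e+00 -2.03596554e+00  6.13571287e-04] [ 0.46528166 -0.07215682  0.21029063]
```

```bash
python3 -m jog '[[0,0,0,0.2,3,0,1],[0,0,0,0.4,6.5,0,1],[0,0,0,0.5,10,0,1],[0,0,0,0.5,12.1,-2,1],[0,0,0,0.5,12.1,-5,1],[0,0,0,0.5,12.1,-8,1],[0,0,0,0.5,12.1,-10.5,1],[0,0,0,0.5,12.1,-12,1],[0,0,0,0.5,12.1,-13,1],[0,0,0,0.5,12.1,-13,1]]'
python3 - <<'E'
from h import *
p=wrist();cv2.imwrite("pics/w2.png",p["img"][:,:,::-1])
E
```

```text
time_s: 9.15
eef_pos: [0.4695, 0.0493, 0.0804]
tcp_rot: [-2.392, -2.036, 0.001]
force: [1.1, 0.2, -1.7]
grip_width: 0.075
grip_force: 58.8
```

View pics/w2.png

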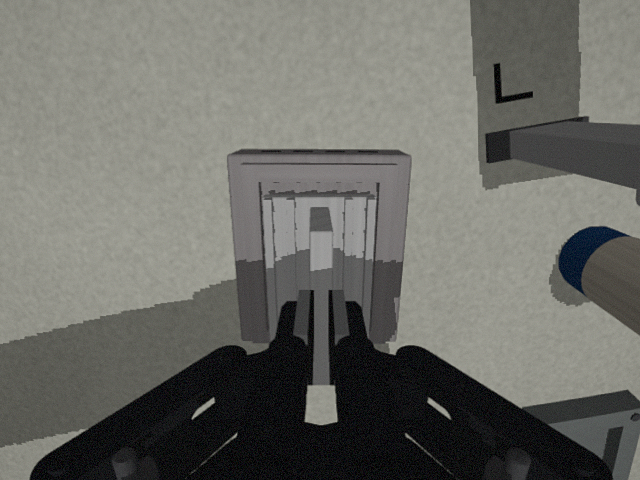

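The base spans columns 263–375 and the bed spans 260–378 around it. The bed's far lip edge is at row 182, the base's front edge at row 197, and a mark corner shows at (498,101).

```bash
python3 - <<'E'
from h import *
p=wrist()
print(back(p,[(260,182),(378,182)],.044).round(4),back(p,[(263,197),(375,197)],.0654).round(4))
print("mod top far",back(p,[(229,155),(411,155)],.044).round(4))
print("mark",back(p,[(498,101)],0).round(4))
E
```

```text
[[0.4431 0.1001 0.044 ]
 [0.5104 0.0892 0.044 ]] [[0.4472 0.0953 0.0654]
 [0.5051 0.0859 0.0654]]
mod top far [[0.429  0.1181 0.044 ]
 [0.5306 0.1016 0.044 ]]
mark [[0.6017 0.1219 0.    ]]
```

```bash
python3 -m jog '[[0,0,0,0,0,-0.6,1],[0,0,0,0,0,-1.2,1],[0,0,0,0,0,-1.6,1],[0,0,0,0,0,-1.8,1],[0,0,0,0,0,-1.95,1],[0,0,0,0,0,-2.05,1],[0,0,0,0,0,-2.1,1],[0,0,0,0,0,-2.15,1],[0,0,0,0,0,-2.2,1],[0,0,0,0,0,-2.2,1]]'
```

```text
time_s: 10.5
eef_pos: [0.4694, 0.0494, 0.0589]
tcp_rot: [-2.392, -2.037, -0.0]
force: [-2.4, 0.8, 2.4]
grip_width: 0.073
grip_force: 59.6
```

```bash
python3 -m jog '[[0,0,0,0,0,0,-0.6],[0,0,0,0,0,0,-0.6],[0,0,0,0,0,0,-0.6],[0,0,0,0,0,0,-0.6],[0,0,0,0,0,1,-0.6],[0,0,0,0,0,3,-0.6],[0,0,0,0,0,6,-0.6],[0,0,0,0,-3,9,-0.6],[0,0,0,0,-7,11,-0.6],[0,0,0,0,-11,11,-0.6]]'
python3 -m jog '[[0,0,0,0,-2,0,-0.6],[0,0,0,0,-2,0,-0.6],[0,0,0,0,-2,0,-0.6],[0,0,0,0,-2,0,-0.6],[0,0,0,0,-2,0,-0.6],[0,0,0,0,-2,0,-0.6],[0,0,0,0,-2,0,-0.6],[0,0,0,0,-2,0,-0.6],[0,0,0,0,-2,0,-0.6],[0,0,0,0,-2,0,-0.6]]'
python3 - <<'E'
from h import *
p=wrist();cv2.imwrite("pics/w3.png",p["img"][:,:,::-1])
s=manip.get_state();print(s["time_s"],s["eef_pos"],s["tcp_rot"],s["force"],s["joint_pos"],s["grip_width"])
E
```

```text
time_s: 11.75
eef_pos: [0.4707, -0.0617, 0.1715]
tcp_rot: [2.389, 2.036, 0.005]
force: [0.2, 0.5, -0.6]
grip_width: 0.799
grip_force: 0.0
time_s: 13.0
eef_pos: [0.4695, -0.0807, 0.1687]
tcp_rot: [2.392, 2.037, -0.0]
force: [-0.9, -0.5, -0.1]
grip_width: 0.802
grip_force: 0.0
13.05 [ 0.46954603 -0.08062902  0.16866857] [-2.39183676e+00 -2.03672787e+00 -2.46026067e-05] [ 0.2788406  -0.56178663  0.21754613] [-1.70098200e-01  3.67680876e-02 -2.17863639e-01  1.31621089e+00
  5.90186927e-05  1.56072773e+00] 0.800792856035501
```

View pics/w3.png

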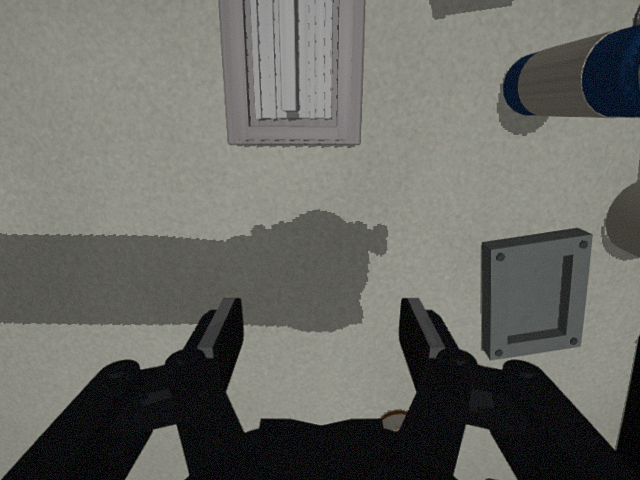

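The heat sink lies in the bed at (290,60) and the gripper is clear. Next I tilt the tool and lower it behind the module's right face for a sideways push.

```bash
python3 -m jog '[[0.13,-0.02,0,-0.5,0,-2,-0.6],[0.26,-0.043,0,-1,0,-5,-0.6],[0.39,-0.064,0,-1.5,0,-8,-0.6],[0.517,-0.085,0,-1.7,0,-11,-0.6],[0.517,-0.085,0,-1.7,0,-13.5,-0.6],[0.517,-0.085,0,-1.7,0,-15,-0.6],[0.517,-0.085,0,-1.7,0,-15.6,-0.6],[0.517,-0.085,0,-1.7,0,-15.8,-0.6],[0.517,-0.085,0,-1.7,1,-15.8,-0.6],[0.517,-0.085,0,-1.7,2,-15.8,-0.6]]'
python3 - <<'E'
from h import *
s=manip.get_state();print(s["time_s"],s["eef_pos"],s["tcp_rot"],s["force"],s["joint_pos"],s["grip_width"])
print(R.from_rotvec(s["tcp_rot"]).as_matrix().round(3))
for c in("top","side"):
  p=eyes.camera(c)
  for q in("module","heatsink"):print(c,q,[(np.round(r["location"],3),r["confidence"]) for r in eyes.search_frame(p,q)[:1]])
E
```

```text
time_s: 14.3
eef_pos: [0.453, -0.0599, 0.0114]
tcp_rot: [-2.093, -1.783, -0.563]
force: [0.1, 0.5, -0.6]
grip_width: 0.801
grip_force: 0.0
14.3 [ 0.45295069 -0.05991274  0.01138584] [-2.09253991 -1.78308374 -0.56342156] [ 0.06329486  0.46562289 -0.61499481] [-0.47301718  0.20361865 -0.49301019  1.04763046  0.49672016  1.21304171] 0.8008330248911766
[[ 0.137  0.987  0.082]
 [ 0.855 -0.159  0.493]
 [ 0.5    0.003 -0.866]]
top module [(array([0.458, 0.046, 0.032]), 0.68)]
top heatsink [(array([0.466, 0.042, 0.04 ]), 0.85)]
side module []
side heatsink [(array([0.472, 0.057, 0.064]), 0.76)]
```

```bash
python3 -m jog '[[0,0,0,0,1.5,0,-0.6],[0,0,0,0,2.7,0,-0.6],[0,0,0,0,3.5,0,-0.6],[0,0,0,0.1,4.3,0,-0.6],[0,0,0.015,0.1,5.3,0,-0.6],[0,0,0.03,0.2,6.4,0,-0.6],[0,0,0.05,0.2,7.5,0,-0.6],[0,0,0.07,0.3,8.6,0,-0.6],[0,0,0.09,0.4,9.7,0,-0.6],[0,0,0.11,0.5,10.8,0,-0.6]]'
python3 -m jog '[[0,0,0.02,0.1,1.1,0,-0.6],[0,0,0.035,0.2,2.2,0,-0.6],[0,0,0.05,0.3,3.3,0,-0.6],[0,0,0.063,0.3,4.4,0,-0.6],[0,0,0.063,0.3,5.4,0,-0.6],[0,0,0.063,0.3,6.2,0,-0.6],[0,0,0.063,0.3,6.6,0,-0.6],[0,0,0.063,0.3,6.8,0,-0.6],[0,0,0.063,0.3,6.8,0,-0.6],[0,0,0.063,0.3,6.8,0,-0.6]]'
python3 - <<'E'
from h import *
s=manip.get_state();print(s["time_s"],s["eef_pos"],R.from_rotvec(s["tcp_rot"]).as_matrix().round(3),s["joint_pos"])
p=eyes.camera("top");cv2.imwrite("pics/top1.png",p["img"][:,:,::-1])
im=p["img"][170:305,190:390,::-1]
im=cv2.convertScaleAbs(cv2.resize(im,None,fx=4,fy=4,interpolation=cv2.INTER_CUBIC),alpha=1.4)
cv2.imwrite("pics/crop1.png",im)
E
```

```text
time_s: 15.85
eef_pos: [0.4582, 0.0469, 0.0106]
tcp_rot: [-1.981, -1.886, -0.531]
force: [-0.2, -5.7, 1.5]
grip_width: 0.796
grip_force: 3.2
time_s: 17.1
eef_pos: [0.4608, 0.1152, 0.0106]
tcp_rot: [-1.914, -1.939, -0.514]
force: [0.0, -5.1, 0.7]
grip_width: 0.802
grip_force: 2.2
17.1 [0.46082839 0.11516144 0.01064089] [[-0.012  1.    -0.005]
 [ 0.866  0.013  0.5  ]
 [ 0.5    0.002 -0.866]] [-0.09754875  0.14838325 -0.55793698  0.92598109  0.51981236  1.44368868]
```

View pics/crop1.png

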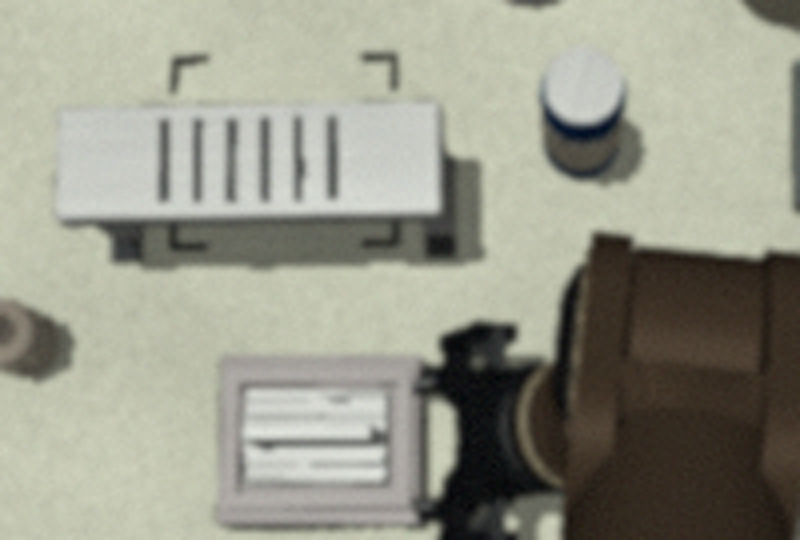

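The module now stands nearly square, with corners at (219,357), (424,357), (420,522) and (216,522), and the heat sink is in its bed. The marks span columns 172–397.

```bash
python3 - <<'E'
from h import *
p=eyes.camera("top")
f=lambda a:(np.array(a,float)+.5)/4-.5+[190,170]
m=back(p,f([(219,357),(424,357),(422,522),(216,522)]),.042);k=back(p,f([(172,57),(397,57),(397,245),(172,245)]),0)
for w in(m,k):print(w.round(4)[:,:2].tolist(),w.mean(0))
E
```

```text
[[0.5163, 0.2291], [0.5173, 0.0973], [0.4119, 0.0964], [0.4111, 0.2269]] [0.46413421 0.16242139 0.042     ]
[[0.7272, 0.2763], [0.7286, 0.123], [0.5981, 0.1201], [0.5969, 0.2711]] [0.66266794 0.19762218 0.        ]
```

```bash
python3 -m jog '[[0,0,0,0,0.5,0,-0.6],[0,0,0,0,1.2,0,-0.6],[0,0,0,0,2.0,0,-0.6],[0,0,0,0,2.7,0,-0.6],[0,0,0,0,3.2,0,-0.6],[0,0,0,0,3.4,0,-0.6],[0,0,0,0,3.5,0,-0.6],[0,0,0,0,3.5,0,-0.6],[0,0,0,0,2.5,0,-0.6],[0,0,0,0,0,0,-0.6]]'
python3 -m jog '[[0,0,0,0,-3,1,-0.6],[0,0,0,0,-6,4,-0.6],[0,0,0,0,-8,8,-0.6],[-0.1,0,0,0,-9,12,-0.6],[-0.2,0,0,0,-10,14,-0.6],[-0.3,0,0,0,-10,16,-0.6],[-0.4,0,0,0,-10,17,-0.6],[-0.5236,0,0,0,-10,17,-0.6],[-0.5236,0,0,0,-10,17,-0.6],[-0.5236,0,0,0,-10,17,-0.6]]'
python3 - <<'E'
from h import *
s=manip.get_state();print(s["time_s"],s["eef_pos"],R.from_rotvec(s["tcp_rot"]).as_matrix().round(3),s["joint_pos"])
p=eyes.camera("top");cv2.imwrite("pics/top2.png",p["img"][:,:,::-1])
im=p["img"][170:305,190:390,::-1]
im=cv2.convertScaleAbs(cv2.resize(im,None,fx=4,fy=4,interpolation=cv2.INTER_CUBIC),alpha=1.4)
cv2.imwrite("pics/crop2.png",im)
E
```

```text
time_s: 18.45
eef_pos: [0.46, 0.1158, 0.0109]
tcp_rot: [-1.91, -1.939, -0.515]
force: [0.9, -0.5, 0.5]
grip_width: 0.801
grip_force: 0.0
time_s: 19.7
eef_pos: [0.4601, 0.0155, 0.1803]
tcp_rot: [-2.204, -2.231, 0.005]
force: [-0.0, -0.1, -0.1]
grip_width: 0.801
grip_force: 0.0
19.7 [0.46011174 0.01551804 0.18029219] [[-0.012  1.    -0.006]
 [ 1.     0.012  0.002]
 [ 0.002 -0.006 -1.   ]] [ 0.03202754  0.01062449 -0.21933231  1.34713668  0.00241779  1.59070309]
```

View pics/crop2.png

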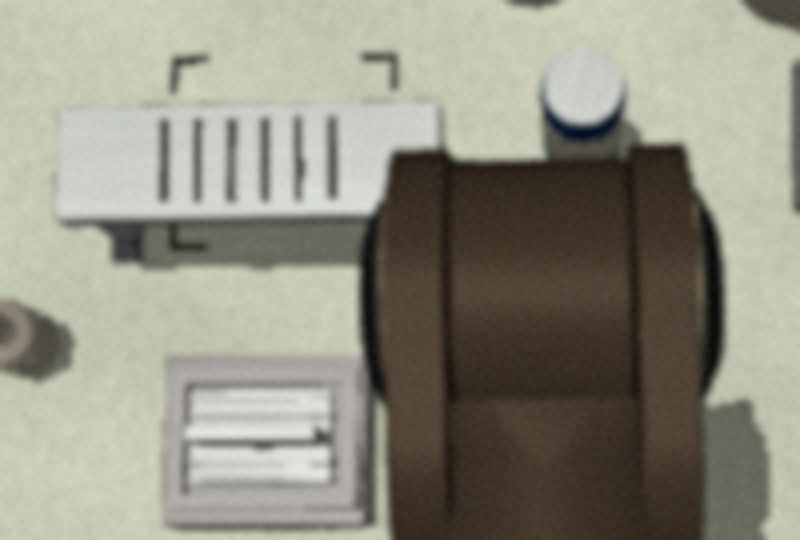

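The module is squared at columns 164–372 and rows 357–524, about in line with the marks. Now I go round to its robot-side face, with the tool turned so that both fingers push.

```bash
python3 -m jog '[[0,0,0.16,-2,1,0,-0.6],[0,0,0.32,-4,3,0,-0.6],[0,0,0.48,-6,5,0,-0.6],[0,0,0.64,-8,7,0,-0.6],[0,0,0.8,-10,9,0,-0.6],[0,0,0.96,-11,11,0,-0.6],[0,0,1.12,-11.5,13,0,-0.6],[0,0,1.28,-12,15,0,-0.6],[0,0,1.44,-12,17,0,-0.6],[0,0,1.571,-12,18.2,0,-0.6]]'
python3 -m jog '[[0,0,0,0,0,0,-0.6],[0,-0.15,0,0,0,-2,-0.6],[0,-0.3,0,0,0,-5,-0.6],[0,-0.45,0,0,0,-8,-0.6],[0,-0.6,0,0,0,-11,-0.6],[0,-0.7,0,0,0,-13.5,-0.6],[0,-0.7,0,0,0,-15,-0.6],[0,-0.7,0,0,0,-16,-0.6],[0,-0.7,0,0,0,-16.5,-0.6],[0,-0.7,0,0,0,-16.5,-0.6]]'
python3 - <<'E'
from h import *
s=manip.get_state();print(s["time_s"],s["eef_pos"],R.from_rotvec(s["tcp_rot"]).as_matrix().round(3),s["joint_pos"],s["force"])
p=wrist();q=eyes.camera("top");t=eyes.camera("side")
f=lambda i:cv2.convertScaleAbs(cv2.resize(i[:,:,::-1],(400,300),interpolation=cv2.INTER_CUBIC),alpha=1.4)
cv2.imwrite("pics/m3.png",np.vstack([np.hstack([f(p["img"]),f(q["img"][165:315,190:390])]),np.hstack([f(t["img"][170:380,260:540]),f(t["img"])])]))
E
```

```text
time_s: 21.0
eef_pos: [0.3405, 0.1974, 0.1803]
tcp_rot: [0.024, -3.14, 0.007]
force: [-0.4, 0.4, 0.8]
grip_width: 0.8
grip_force: 0.0
time_s: 22.25
eef_pos: [0.341, 0.1972, 0.0159]
tcp_rot: [-0.01, 2.442, -0.012]
force: [-0.2, -0.6, -0.1]
grip_width: 0.8
grip_force: 0.0
22.25 [0.34103332 0.19717507 0.0159404 ] [[-0.765 -0.004  0.644]
 [-0.01   1.    -0.006]
 [-0.644 -0.011 -0.765]] [ 0.97741233 -0.42142706 -1.12781619  0.42983138 -0.56706042  0.8407315 ] [-0.16583141 -0.59250653 -0.10402282]
```

View pics/m3.png

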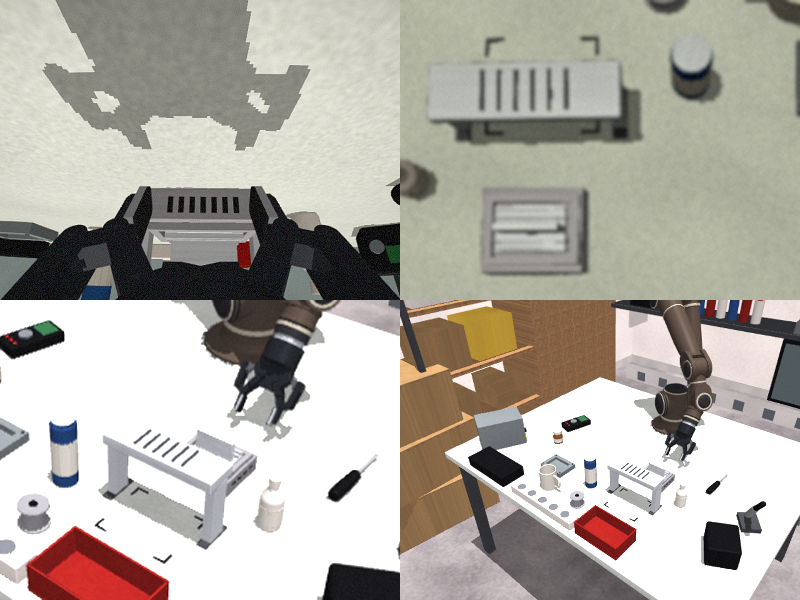

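The wrist and side panels show the fingers standing behind the module, clear of it. The top panel shows the module at (483–586, 189–273), its heat sink in the bed, lined up with the marks (486–598). My viewing allowance is used up, so from here I measure numerically.

```bash
cat > meas.py <<'E'
from h import *
def module(p,z=.036,roi=((.38,.08),(.76,.30)),dbg=False):
    im=p["img"].astype(int); d=im[...,2]-im[...,1]          # bench is greenish: blue<green
    Rv,t=np.array(p["rvec"],float),np.array(p["tvec"],float)
    m=(d>-4)&(im.sum(2)>150)
    m=cv2.morphologyEx(m.astype(np.uint8),cv2.MORPH_CLOSE,np.ones((5,5)))
    n,l,st,c=cv2.connectedComponentsWithStats(m)
    out=[]
    for i in range(1,n):
        if st[i,4]<300: continue
        w=back(p,[c[i]],z)[0]
        if roi[0][0]<w[0]<roi[1][0] and roi[0][1]<w[1]<roi[1][1]:
            k=max(cv2.findContours((l==i).astype(np.uint8),0,1)[0],key=len).reshape(-1,2)
            out.append((w,st[i],cv2.minAreaRect((back(p,k,z)[:,:2]*1000).astype(np.float32))))
    return out
E
python3 - <<'E'
from meas import *
p=eyes.camera("top");Rm=cv2.Rodrigues(np.array(p["rvec"]))[0];print("cam",-Rm.T@np.array(p["tvec"]))
im=p["img"];print("bench",im[275,225],"mod lip",im[285,235],im[263,260],"rows",[im[280,c].tolist() for c in range(226,240)])
print([im[r,257].tolist() for r in range(252,262)],[im[r,257].tolist() for r in range(296,308)])
for o in module(p):print(o)
# marks: dark pixels near the expected spots
g=im.astype(int).sum(2)
sub=g[180:196,228:294];print("\n".join(" ".join(f"{v:3d}" for v in r) for r in sub[::1,::1][:, :14]));print()
print("\n".join(" ".join(f"{v:3d}" for v in r) for r in sub[:,-18:]))
E
```

```text
cam [0.36667572 0.00493732 1.26655842]
bench [128 132 117] mod lip [89 88 85] [113 110 107] rows [[130, 132, 118], [130, 133, 118], [129, 132, 119], [125, 128, 115], [116, 118, 105], [111, 110, 104], [109, 108, 104], [112, 110, 107], [106, 103, 101], [95, 94, 92], [88, 87, 84], [96, 97, 95], [97, 100, 97], [93, 95, 93]]
[[124, 126, 112], [126, 128, 116], [125, 127, 112], [124, 127, 113], [125, 128, 113], [124, 124, 113], [115, 114, 105], [110, 108, 102], [104, 100, 97], [104, 103, 99]] [[110, 106, 104], [106, 102, 100], [110, 107, 104], [110, 107, 107], [95, 92, 90], [70, 70, 66], [81, 82, 73], [112, 114, 102], [123, 126, 111], [125, 126, 112], [122, 125, 112], [125, 129, 115]]
(array([0.64307742, 0.21178544, 0.036     ]), array([ 205,  197,   97,   37, 2583], dtype=int32), ((637.0767822265625, 211.60098266601562), (96.31721496582031, 251.71795654296875), 2.8564131259918213))
(array([0.46177189, 0.19686012, 0.036     ]), array([ 231,  259,   52,   43, 2098], dtype=int32), ((463.11529541015625, 196.79397583007812), (107.70850372314453, 129.66160583496094), 0.37528103590011597))
377 37
[... 1342 characters left out ...]
 340 343 354 345 346 333 265 207 254 339 374 368 366
364 366 374 366 358 358 360 361 370 369 355 279 210 247 336 367 369 374
365 370 371 357 361 358 364 368 370 372 345 277 206 255 334 360 365 374
358 363 356 355 358 361 359 371 366 368 349 275 200 248 328 359 368 369
355 359 363 360 360 363 369 372 372 360 343 269 202 249 328 362 359 365
358 356 360 357 364 357 365 366 364 362 348 277 208 269 337 356 359 352
362 362 367 359 360 366 364 365 368 368 355 313 273 306 346 364 358 352
362 361 359 361 363 347 352 362 361 362 352 344 342 343 354 365 356 353
364 359 351 354 347 333 333 333 339 342 345 344 345 354 362 364 354 341
364 360 365 355 346 333 327 329 337 338 331 342 349 358 363 362 361 353
```

```bash
python3 - <<'E'
from meas import *
p=eyes.camera("top")
g=p["img"].astype(int).sum(2)
w=back(p,[(232.2,183.5),(289.4,182.4)],0);print(w.round(4)); d=w[0]-w[1];print(np.linalg.norm(d),np.degrees(np.arctan2(-d[0],d[1])))
print("near left");print("\n".join(" ".join(f"{v:3d}" for v in r) for r in g[222:238,228:244]))
print("near right");print("\n".join(" ".join(f"{v:3d}" for v in r) for r in g[222:238,278:296]))
E
```

```text
[[0.7282 0.2775 0.    ]
 [0.7327 0.1216 0.    ]]
0.1559435934481122 1.6595062454453022
near left
398 397 406 401 400 398 401 398 397 399 396 400 391 397 397 398
374 375 369 371 363 365 354 353 360 364 356 361 360 360 360 354
282 276 278 275 281 270 273 268 265 268 265 263 271 273 257 257
179 188 181 180 168 163 166 176 176 180 182 183 176 172 181 174
163 166 163 153 120 102 137 154 165 165 163 169 168 170 166 165
182 179 186 177 124 101 142 184 181 191 181 188 190 189 190 189
189 190 196 182 124 101 147 189 201 198 195 197 196 197 200 194
194 198 195 174 128 100 147 188 193 193 196 186 188 186 189 190
192 194 190 178 118  89 118 149 150 155 154 143 159 162 184 192
198 197 192 183 128  81  82 102  99  97 112  93 112 141 164 188
195 197 196 190 157 127 123 119 121 122 127 124 126 159 175 200
198 189 196 191 189 179 171 168 175 175 179 176 175 184 189 188
186 189 194 194 195 197 190 195 191 194 194 185 192 193 192 193
190 188 192 188 187 199 204 217 213 218 221 214 219 210 218 217
210 210 208 216 213 221 257 274 280 290 291 289 288 287 288 281
275 277 281 273 274 298 319 344 360 355 359
[... 483 characters left out ...]
 184 180 192 185 154 110 112 161 188 200 203 196 172
185 183 171 157 154 151 153 151 154 135  97 104 159 193 196 195 195 174
192 178 142 114  97 106 108 102 105  96  88 116 165 189 201 201 202 174
189 180 156 116 118 120 123 123 112 117 127 150 180 194 201 199 205 172
189 187 178 168 159 173 169 169 172 177 170 184 192 198 200 197 194 172
187 195 190 183 193 192 191 191 185 193 189 191 199 198 197 194 194 190
189 191 193 191 201 213 209 215 217 209 217 213 212 208 200 199 196 192
214 215 220 234 252 277 282 281 279 286 288 299 279 256 234 223 223 218
284 283 282 294 317 348 357 363 357 351 360 357 351 330 301 297 294 288
353 357 350 355 364 379 376 380 380 377 385 384 379 373 366 365 367 359
```

```bash
python3 - <<'E'
from meas import *
p=eyes.camera("top")
w=back(p,[(232.4,183.8),(289.2,182.8),(289.6,231.5),(231.7,232.5)],0)[:,:2];print(w.round(4),w.mean(0))
for a in (w[0]-w[1],w[3]-w[2]): print(np.linalg.norm(a),np.degrees(np.arctan2(-a[0],a[1])))
for a in (w[0]-w[3],w[1]-w[2]): print(np.linalg.norm(a),np.degrees(np.arctan2(a[1],a[0])))
print([o[2] for o in module(p) if o[1][4]<2300])
E
```

```text
[[0.7274 0.2769]
 [0.7316 0.1222]
 [0.5964 0.1182]
 [0.5924 0.2734]] [0.66194299 0.19764825]
0.1548360187920851 1.562619918667198
0.155256079327211 1.4652446336054246
0.13501362492568406 1.516772673373049
0.13527780161610622 1.6946804824478074
[((463.08380126953125, 196.61099243164062), (107.7044677734375, 130.42745971679688), 0.42319127917289734)]
```

```bash
python3 -m jog '[[0,-0.06,0,1,0,-0.2,-0.6],[0,-0.12,0,2.5,0,-0.4,-0.6],[0,-0.12,0.01,4,0,-0.4,-0.6],[0,-0.12,0.02,5,0,-0.4,-0.6],[0,-0.12,0.023,6,0,-0.4,-0.6],[0,-0.12,0.023,7,0,-0.4,-0.6],[0,-0.12,0.023,8,0,-0.4,-0.6],[0,-0.12,0.023,9,0.1,-0.4,-0.6],[0,-0.12,0.023,9.5,0.1,-0.4,-0.6],[0,-0.12,0.023,10,0.1,-0.4,-0.6]]'
python3 - <<'E'
from meas import *
s=manip.get_state();print(s["time_s"],s["eef_pos"],R.from_rotvec(s["tcp_rot"]).as_matrix().round(3),s["joint_pos"],s["force"])
p=eyes.camera("top")
for o in module(p):print(o[1],o[2])
print(p["img"][285:312,257].tolist())
E
```

```text
time_s: 23.8
eef_pos: [0.4406, 0.1986, 0.0116]
tcp_rot: [-0.039, 2.322, -0.002]
force: [-10.3, -0.1, 7.2]
grip_width: 0.804
grip_force: 6.2
23.8 [0.44063181 0.1985604  0.01156514] [[-0.682 -0.028  0.73 ]
 [-0.029  1.     0.011]
 [-0.73  -0.013 -0.683]] [ 0.75763681 -0.28410595 -1.19075554 -0.00353289 -0.51645185  0.54105644] [-10.29105098  -0.13145171   7.22585521]
[ 205  196   96   30 2645] ((643.1491088867188, 213.51210021972656), (77.98029327392578, 249.6228485107422), 1.586348056793213)
[ 231  257   52   49 2103] ((460.81781005859375, 196.1417236328125), (122.95978546142578, 130.1808624267578), 0.5668245553970337)
[[139, 140, 136], [125, 126, 123], [110, 113, 109], [106, 107, 103], [111, 108, 106], [114, 111, 109], [116, 114, 111], [116, 114, 112], [109, 108, 105], [105, 102, 101], [109, 109, 105], [112, 110, 107], [95, 94, 91], [76, 75, 71], [83, 85, 76], [118, 120, 105], [128, 130, 116], [125, 127, 113], [125, 128, 115], [126, 129, 114], [126, 128, 115], [125, 126, 114], [127, 130, 116], [130, 132, 118], [129, 132, 117], [127, 129, 116], [128, 132, 116]]
```

```bash
python3 -m jog '[[0,0,0,-1.5,0,0,-0.6],[0,0,0,-3,0,0,-0.6],[0,0,0,-3,0,-0.5,-0.6],[0,0,0,-3,0,-1.1,-0.6],[0,0,0,-3,0,-1.1,-0.6],[0,0,0,-3,0,-1.1,-0.6],[0,0,0,-3,0,-1.1,-0.6],[0,0,0,-2.5,0,-1.1,-0.6],[0,0,0,-2,0,-1.1,-0.6],[0,0,0,-2,0,-1.1,-0.6]]'
```

```text
time_s: 25.1
eef_pos: [0.421, 0.1983, 0.0009]
tcp_rot: [-0.038, 2.321, -0.002]
force: [0.6, 0.1, 0.7]
grip_width: 0.799
grip_force: 0.0
```

Nothing is touching, so the fingertips are clear of the bench. I push on.

```bash
python3 -m jog '[[0,0,0,0.6,0,0,-0.6],[0,0,0,1.1,0,0,-0.6],[0,0,0,1.6,0,0,-0.6],[0,0,0,2.3,0,0,-0.6],[0,0,0,3.2,0,0,-0.6],[0,0,0,4.2,0,0,-0.6],[0,0,0,5.2,0,0,-0.6],[0,0,0,6.0,0,0,-0.6],[0,0,0,6.4,0,0,-0.6],[0,0,0,6.5,0,0,-0.6]]'
python3 - <<'E'
from meas import *
s=manip.get_state();print(s["time_s"],s["eef_pos"],s["joint_pos"],s["force"])
p=eyes.camera("top")
for o in module(p):print(o[1],o[2])
g=p["img"].astype(int).sum(2)
print(g[270:300,257].tolist());print(g[283,222:240].tolist(),g[275,222:240].tolist(),g[283,275:295].tolist(),g[275,275:295].tolist())
E
```

```text
time_s: 26.35
eef_pos: [0.4854, 0.1983, 0.0003]
tcp_rot: [-0.039, 2.322, -0.002]
force: [-10.2, 1.1, 6.4]
grip_width: 0.802
grip_force: 4.8
26.35 [4.85374715e-01 1.98345187e-01 2.58125888e-04] [ 0.6600942  -0.17367319 -1.16648189 -0.129058   -0.45443318  0.45595661] [-10.16655983   1.0768056    6.38661148]
[ 205  197   97   30 2591] ((643.5698852539062, 212.44833374023438), (78.13955688476562, 252.24673461914062), 1.472694993019104)
[ 232  237   51   52 2117] ((508.14886474609375, 197.4259033203125), (133.08218383789062, 129.31187438964844), 1.4275647401809692)
[307, 336, 345, 330, 307, 291, 316, 330, 282, 199, 242, 344, 379, 376, 376, 381, 371, 363, 369, 369, 369, 372, 373, 375, 384, 374, 302, 161, 42, 32]
[389, 383, 388, 383, 391, 390, 392, 387, 391, 382, 380, 380, 390, 394, 388, 351, 252, 150] [380, 383, 387, 383, 398, 386, 384, 391, 375, 358, 331, 303, 262, 253, 250, 244, 243, 260] [105, 179, 236, 297, 340, 372, 374, 378, 380, 388, 387, 382, 384, 375, 374, 380, 374, 379, 383, 382] [315, 310, 310, 295, 275, 289, 248, 160, 157, 222, 317, 369, 386, 382, 387, 386, 397, 385, 382, 383]
```

```bash
python3 -m jog '[[0,0,0,0.8,0,0,-0.6],[0,0,0,1.9,0,0,-0.6],[0,0,0,3.1,0,0,-0.6],[0,0,0,4.3,0,0,-0.6],[0,0,0,5.5,0,0,-0.6],[0,0,0,6.7,0,0,-0.6],[0,0,0,7.9,0,0,-0.6],[0,0,0,9,0,0,-0.6],[0,0,0,9.8,0,0,-0.6],[0,0,0,10,0,0,-0.6]]'
python3 - <<'E'
from meas import *
s=manip.get_state();print(s["time_s"],s["eef_pos"],s["joint_pos"],s["force"])
p=eyes.camera("top");np.save("g.npy",p["img"])
d=p["img"].astype(int)
print("cols of far edge");
for c in (240,250,262,275,282): print(c,d[184:206,c].sum(1).tolist())
for r in (234,238,242,246): print(r,d[r,225:240].sum(1).tolist(),d[r,276:296].sum(1).tolist(),(d[r,225:240,2]-d[r,225:240,1]).tolist(),(d[r,276:296,2]-d[r,276:296,1]).tolist())
print("rear",[d[230:262,c].sum(1).tolist() for c in (262,)])
E
```

```text
time_s: 27.65
eef_pos: [0.5853, 0.1982, -0.0]
tcp_rot: [-0.039, 2.323, -0.002]
force: [-10.5, 1.0, 6.6]
grip_width: 0.798
grip_force: 4.7
27.65 [ 5.85268835e-01  1.98215719e-01 -4.81191184e-05] [ 0.5065801   0.00193339 -1.03317428 -0.21964563 -0.35179195  0.33193195] [-10.46981297   1.00096576   6.5568073 ]
cols of far edge
240 [215, 262, 358, 397, 394, 388, 397, 396, 403, 402, 387, 364, 365, 398, 402, 360, 297, 277, 306, 308, 309, 315]
250 [393, 394, 392, 390, 399, 406, 406, 399, 395, 400, 392, 376, 391, 410, 415, 395, 396, 392, 396, 400, 395, 397]
262 [383, 380, 389, 384, 388, 395, 388, 391, 394, 395, 385, 384, 385, 407, 406, 392, 391, 385, 396, 398, 395, 395]
275 [386, 386, 384, 382, 384, 382, 380, 381, 389, 384, 389, 392, 396, 407, 406, 399, 395, 404, 399, 398, 401, 402]
282 [188, 274, 365, 382, 390, 389, 394, 387, 384, 379, 350, 350, 385, 407, 405, 409, 408, 411, 409, 409, 411, 411]
234 [143, 184, 200, 205, 206, 210, 203, 208, 235, 281, 314, 320, 319, 319, 314] [302, 302, 315, 304, 260, 240, 203, 160, 164, 193, 216, 229, 228, 233, 227, 228, 213, 210, 209, 207] [-5, -6, -7, -8, -
[... 628 characters left out ...]
6, 396, 400, 403] [-11, -12, -13, -15, -14, -17, -14, -14, -13, -11, -8, -3, -4, -4, -3] [-3, -6, -6, -7, -6, -5, -8, -7, -9, -11, -13, -14, -15, -15, -13, -17, -13, -15, -15, -15]
246 [379, 383, 388, 385, 377, 370, 369, 377, 372, 379, 381, 376, 380, 359, 269] [103, 184, 239, 277, 337, 388, 398, 401, 396, 392, 391, 400, 393, 389, 391, 394, 396, 398, 395, 396] [-15, -14, -14, -14, -14, -14, -14, -16, -14, -14, -14, -15, -14, -12, -11] [-2, -8, -10, -12, -15, -13, -14, -14, -15, -14, -15, -13, -14, -14, -15, -15, -14, -14, -12, -13]
rear [[175, 149, 167, 251, 317, 306, 259, 266, 317, 321, 243, 138, 152, 282, 375, 397, 401, 391, 399, 386, 388, 385, 393, 396, 387, 330, 223, 101, 33, 29, 26, 33]]
```

```bash
python3 - <<'E'
from meas import *
p=eyes.camera("top")
w=back(p,[(233.1,236),(281.8,236),(262,240.2)],.036);print(w.round(4),(w[0]+w[1])/2)
# start position same way: row 302.5-like edges from first pose
d=p["img"].astype(int).sum(2)
for c in (244,250,256,264,270,274): print(c,d[234:246,c].tolist())
E
```

```text
[[0.5768 0.2617 0.036 ]
 [0.5778 0.135  0.036 ]
 [0.5663 0.1862 0.036 ]] [0.57726686 0.19835484 0.036     ]
244 [321, 328, 281, 261, 307, 320, 266, 178, 143, 147, 143, 126]
250 [322, 323, 273, 256, 305, 325, 261, 143, 130, 261, 354, 382]
256 [321, 335, 271, 260, 301, 324, 256, 147, 157, 283, 374, 404]
264 [311, 311, 286, 298, 328, 314, 236, 145, 180, 306, 383, 398]
270 [312, 301, 277, 302, 323, 306, 235, 168, 239, 329, 348, 329]
274 [298, 296, 290, 323, 334, 301, 234, 164, 137, 117, 100, 90]
```

```bash
python3 -m jog '[[0,0,0,0.5,0,0,-0.6],[0,0,0.003,1.2,-0.05,0,-0.6],[0,0,0.006,2.0,-0.1,0,-0.6],[0,0,0.006,2.8,-0.15,0,-0.6],[0,0,0.006,3.4,-0.15,0,-0.6],[0,0,0.006,3.8,-0.15,0,-0.6],[0,0,0.006,4.0,-0.15,0,-0.6],[0,0,0.006,4.0,-0.15,0,-0.6],[0,0,0.006,4.0,-0.15,0,-0.6],[0,0,0.006,4.0,-0.15,0,-0.6]]'
python3 - <<'E'
from meas import *
s=manip.get_state();print(s["time_s"],s["eef_pos"],s["force"])
p=eyes.camera("top");d=p["img"].astype(int).sum(2)
for c in (240,244,250,256,264,270,274): print(c,d[184:200,c].tolist(),d[218:236,c].tolist())
for r in (188,191,193): print(r,d[r,228:244].tolist(),d[r,272:292].tolist())
E
```

```text
time_s: 29.0
eef_pos: [0.6251, 0.1967, 0.0]
tcp_rot: [-0.046, 2.323, 0.001]
force: [-3.0, 0.3, -1.0]
grip_width: 0.802
grip_force: 1.6
29.0 [6.25083753e-01 1.96675925e-01 4.95829870e-05] [-3.03105981  0.32844512 -1.00274722]
240 [212, 213, 274, 300, 306, 318, 311, 270, 232, 247, 271, 275, 331, 395, 408, 367] [329, 336, 375, 419, 432, 392, 284, 174, 115, 109, 139, 161, 150, 90, 97, 132, 117, 94]
244 [399, 359, 316, 305, 312, 317, 311, 273, 268, 314, 335, 302, 340, 403, 416, 414] [433, 431, 438, 429, 426, 377, 277, 164, 119, 113, 112, 110, 100, 97, 104, 111, 119, 82]
250 [389, 362, 313, 297, 306, 316, 304, 256, 262, 323, 346, 344, 385, 418, 418, 408] [427, 422, 428, 430, 427, 372, 264, 153, 90, 84, 141, 199, 213, 219, 214, 215, 215, 212]
256 [373, 333, 313, 305, 310, 313, 298, 266, 272, 343, 342, 325, 378, 413, 385, 312] [230, 258, 340, 409, 415, 360, 243, 144, 90, 93, 155, 188, 209, 210, 207, 216, 208, 210]
264 [356, 327, 312, 309, 311, 317, 297, 265, 287, 347, 337, 313, 370, 399, 366, 297] [259, 296, 365, 428, 424, 356, 222, 124, 82, 95, 154, 194, 203, 207, 208, 202, 204, 229]
270 [3
[... 200 characters left out ...]
10, 274, 232, 250, 290, 284, 309, 383, 407, 391, 351] [339, 371, 425, 445, 414, 325, 205, 130, 107, 100, 102, 103, 109, 107, 116, 109, 74, 43]
188 [404, 413, 411, 387, 309, 202, 177, 252, 299, 308, 309, 309, 306, 310, 309, 303] [309, 309, 310, 313, 312, 311, 312, 300, 283, 264, 241, 228, 256, 306, 339, 282, 224, 279, 360, 388]
191 [394, 397, 399, 373, 288, 200, 230, 290, 315, 316, 313, 289, 270, 266, 272, 272] [235, 235, 232, 225, 238, 273, 301, 314, 292, 265, 251, 206, 167, 215, 283, 274, 234, 281, 361, 394]
193 [391, 396, 394, 377, 341, 304, 302, 303, 328, 324, 292, 245, 247, 288, 305, 312] [330, 319, 290, 273, 285, 301, 316, 318, 290, 262, 246, 201, 163, 210, 297, 355, 367, 372, 388, 392]
```

```bash
python3 -m jog '[[0,0,0,-1,0,0,-0.6],[0,0,0,-3,0,0,-0.6],[0,0,0,-6,0,0.3,-0.6],[0,0,0,-10,0,1,-0.6],[0,0,0,-14,0,3,-0.6],[0,0,0,-18,0,6,-0.6],[0,0,0,-21,0,9,-0.6],[0,0,0,-23,0,12,-0.6],[0,0,0,-24,0,13,-0.6],[0,0,0,-24,0,13,-0.6]]'
python3 - <<'E'
from meas import *
s=manip.get_state();print(s["time_s"],s["eef_pos"],s["force"])
ims=[eyes.camera("top") for _ in range(6)];p=ims[0]
d=np.mean([q["img"] for q in ims],0).sum(2)
pts=[]
for c in range(243,279):
    col=d[180:190,c]; lv=355
    i=[k for k in range(len(col)-1) if col[k]>=lv>col[k+1]]
    if i: k=i[-1];pts.append((c,180+k+(col[k]-lv)/(col[k]-col[k+1])))
pts=np.array(pts);w=back(p,pts,.036)
f=np.polyfit(w[:,1],w[:,0],1);print("far edge n",len(pts),"yaw",np.degrees(np.arctan(-f[0])),"x at y=.1976:",np.polyval(f,.1976),"resid",np.std(w[:,0]-np.polyval(f,w[:,1])))
print(np.c_[pts[::4],w[::4,:2]].round(3).tolist())
for q in("module","heatsink"):
  for c in("top","side"):
    pp=eyes.camera(c);print(c,q,[(np.round(r["location"],3),round(r["confidence"],2)) for r in eyes.search_frame(pp,q)[:1]])
E
```

```text
time_s: 30.3
eef_pos: [0.385, 0.1975, 0.1318]
tcp_rot: [-0.047, 2.319, 0.005]
force: [0.1, 0.1, -0.3]
grip_width: 0.799
grip_force: 0.0
30.3 [0.38499029 0.19750771 0.13179579] [ 0.07883547  0.07107394 -0.2858798 ]
far edge n 36 yaw 3.3491915559333467 x at y=.1976: 0.7180437373588748 resid 0.0008884250928924206
[[243.0, 183.964, 0.717, 0.241], [247.0, 184.615, 0.715, 0.231], [251.0, 184.259, 0.716, 0.22], [255.0, 184.329, 0.716, 0.209], [259.0, 183.413, 0.719, 0.199], [263.0, 183.144, 0.72, 0.188], [267.0, 183.056, 0.72, 0.178], [271.0, 183.033, 0.72, 0.167], [275.0, 183.354, 0.719, 0.156]]
top module [(array([0.696, 0.198, 0.034]), 0.88)]
side module [(array([ 0.361, -0.39 ,  0.027]), 0.65)]
top heatsink []
side heatsink [(array([0.668, 0.214, 0.049]), 0.9)]
```

```bash
python3 -c "
from plant import manip;print(manip.close_job())"
```

```text
the job is handed in; nothing more can be done
None
```

I set the heat sink in the module's bed, let it go, slid the module under the lamp to within about 2 mm of the marks' centre, and handed the job in at about 31 s. The module's final turn is only known to within about 2 degrees of square, because the lamp bar hid its robot-side edge.

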